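Pack seven hinge halves into the dip basket

TASK

Get the round wire basket ready for the degreasing tank: pack the two loose hinge halves from the bench in with the five already there, closing up the one that has strayed round the wall to make room, so that all seven stand flat on the basket's floor, pins up, one in the middle and six in a ring. Set them down rather than dropping them in, then swing the basket's bail up until it stands upright, let go, and leave the other things on the bench where they lie.

Things in the scene. Friction and masses are not known exactly. Their poses are not given: they have to be found in the camera images.
- basket: round wire dip basket, fast on the bench. Origin: centre of underside, at bench height; z up. Floor top at z 10 mm; wall inside radius 69, outside 76 mm, rim at z 46 mm. Seven 44 mm bodies fit only as one in the middle and six in a ring round it, 60 degrees apart, centres 44 to 47 mm out. The lying bail points to the basket's -x; pivots at y = +81 and -81 mm, z 42 mm
- bail (a joint): swing of the basket's wire bail (carrying handle), rad: 0 lying level over the bench beside the basket, pi/2 upright over its middle, stop at 1.66. Stiff (0.2 N m, some 2 to 3 N at the grip): it stays at any angle
- bail_grip (a point): middle of the bail's round steel grip sleeve, 16 mm in diameter, 86 mm long, lengthwise parallel to the basket's y, 130 mm from the pivot line; with the bail at 0 it is 42 mm above the bench, 130 mm from the basket's centre
- hinge_1: male half of a weld-on gate hinge, turned steel, all seven alike: body 44 mm diameter, 45 mm high, 2.5 mm chamfers; on its top a central pin 14 mm diameter, 47 mm long, thin brass washer at its foot; 92 mm overall, 0.6 kg. Origin: centre of underside; z up along the pin. Starts in the basket: one of the five in the middle, three side by side in the ring, one strayed between two ring places; which is which varies
- hinge_2: male half of a weld-on gate hinge, turned steel, all seven alike: body 44 mm diameter, 45 mm high, 2.5 mm chamfers; on its top a central pin 14 mm diameter, 47 mm long, thin brass washer at its foot; 92 mm overall, 0.6 kg. Origin: centre of underside; z up along the pin. Starts in the basket: one of the five in the middle, three side by side in the ring, one strayed between two ring places; which is which varies
- hinge_3: male half of a weld-on gate hinge, turned steel, all seven alike: body 44 mm diameter, 45 mm high, 2.5 mm chamfers; on its top a central pin 14 mm diameter, 47 mm long, thin brass washer at its foot; 92 mm overall, 0.6 kg. Origin: centre of underside; z up along the pin. Starts in the basket: one of the five in the middle, three side by side in the ring, one strayed between two ring places; which is which varies
- hinge_4: male half of a weld-on gate hinge, turned steel, all seven alike: body 44 mm diameter, 45 mm high, 2.5 mm chamfers; on its top a central pin 14 mm diameter, 47 mm long, thin brass washer at its foot; 92 mm overall, 0.6 kg. Origin: centre of underside; z up along the pin. Starts in the basket: one of the five in the middle, three side by side in the ring, one strayed between two ring places; which is which varies
- hinge_5: male half of a weld-on gate hinge, turned steel, all seven alike: body 44 mm diameter, 45 mm high, 2.5 mm chamfers; on its top a central pin 14 mm diameter, 47 mm long, thin brass washer at its foot; 92 mm overall, 0.6 kg. Origin: centre of underside; z up along the pin. Starts in the basket: one of the five in the middle, three side by side in the ring, one strayed between two ring places; which is which varies
- hinge_6: male half of a weld-on gate hinge, turned steel, all seven alike: body 44 mm diameter, 45 mm high, 2.5 mm chamfers; on its top a central pin 14 mm diameter, 47 mm long, thin brass washer at its foot; 92 mm overall, 0.6 kg. Origin: centre of underside; z up along the pin. Starts standing on the bench, left of the basket
- hinge_7: male half of a weld-on gate hinge, turned steel, all seven alike: body 44 mm diameter, 45 mm high, 2.5 mm chamfers; on its top a central pin 14 mm diameter, 47 mm long, thin brass washer at its foot; 92 mm overall, 0.6 kg. Origin: centre of underside; z up along the pin. Starts standing on the bench, left of the basket
- weld_magnet: bystander: red triangular magnetic welding holder lying flat, 75 x 85 x 15 mm; leave it
- soapstone: bystander: flat white soapstone marking stick, 12 x 90 x 8 mm; leave it
- tape_measure: bystander: yellow tape measure lying flat, 76 x 79 x 33 mm; leave it
Mind the look-alikes: they are no part of the job. What is shaped like the hinge_7 but purple is not meant.

How it is judged:
On the way, in this order (a step that is already met when the one before it is completed fails the run):
1. all seven hinge halves stand flat in the basket, pins up (horizontal distance between each of hinge_1, hinge_2, hinge_3, hinge_4, hinge_5, hinge_6, hinge_7 and basket below 0.05 m and z of hinge_1 in the frame of basket between 0.008 and 0.0125 m and angle between each of hinge_1, hinge_2, hinge_3, hinge_4, hinge_5, hinge_6, hinge_7's own z axis and vertical below 0.06 rad and z of hinge_2 in the frame of basket between 0.008 and 0.0125 m and z of hinge_3 in the frame of basket between 0.008 and 0.0125 m and z of hinge_4 in the frame of basket between 0.008 and 0.0125 m and z of hinge_5 in the frame of basket between 0.008 and 0.0125 m and z of hinge_6 in the frame of basket between 0.008 and 0.0125 m and z of hinge_7 in the frame of basket between 0.008 and 0.0125 m), for 0.2 s.
2. the bail is swung upright (value of joint bail above 1.4 rad), for 0.2 s.
At the end, for the whole second after the job is handed in: All seven hinge halves stand at rest inside the basket, each with its underside within 2.5 mm of the basket's floor, its pin up within 0.06 rad of vertical and its centre within 50 mm of the basket's centre, and the bail stands upright (joint above 1.4 rad) and still (all of step 1 and value of joint bail above 1.4 rad and linear speed of each of hinge_1, hinge_2, hinge_3, hinge_4, hinge_5, hinge_6, hinge_7 below 0.02 m/s and velocity of joint bail between -0.1 and 0.1 rad/s); the robot touches nothing.
It fails at once if a hinge half is dropped into the basket (it moves faster than 0.5 m/s inside it) ((horizontal distance between hinge_1 and basket below 0.055 m and z of hinge_1 in the frame of basket below 0.05 m and linear speed of hinge_1 above 0.5 m/s) or (horizontal distance between hinge_2 and basket below 0.055 m and z of hinge_2 in the frame of basket below 0.05 m and linear speed of hinge_2 above 0.5 m/s) or (horizontal distance between hinge_3 and basket below 0.055 m and z of hinge_3 in the frame of basket below 0.05 m and linear speed of hinge_3 above 0.5 m/s) or (horizontal distance between hinge_4 and basket below 0.055 m and z of hinge_4 in the frame of basket below 0.05 m and linear speed of hinge_4 above 0.5 m/s) or (horizontal distance between hinge_5 and basket below 0.055 m and z of hinge_5 in the frame of basket below 0.05 m and linear speed of hinge_5 above 0.5 m/s) or (horizontal distance between hinge_6 and basket below 0.055 m and z of hinge_6 in the frame of basket below 0.05 m and linear speed of hinge_6 above 0.5 m/s) or (horizontal distance between hinge_7 and basket below 0.055 m and z of hinge_7 in the frame of basket below 0.05 m and linear speed of hinge_7 above 0.5 m/s)).
It fails at once if the weld magnet, the soapstone stick or the tape measure is moved by more than 40 mm (distance of any of weld_magnet, soapstone, tape_measure from where it was at the start of the episode above 0.04 m).
It also fails if it takes over 72 s, if anything falls off the work surface, if the arm or the gripper's body presses on something with over 40 N, if the wrist force passes 120 N, or if a joint passes its speed limit or range.

ROBOT

A 6-joint arm with a two-finger parallel gripper is mounted at the origin on a cart in front of the work surface, level with it; the furniture and walls round the work are solid. World frame = base frame: x ahead of the robot, y to its left, z up, the work surface at z = 0. Lengths are in m, angles in rad, forces in N, time in s.
With the tool pointing down it reaches from about 0.275 to 0.975 m from the base axis. Payload 8.4 kg.
Tool frame: the origin (TCP) lies midway between the tips of the shut fingers; the grasp point (between the pads) lies 19 mm behind it (robot.grasp_offset is the distance from the TCP to the grasp point, in m); z points along the fingers, y is the direction in which the jaws open and shut (so a half turn about z gives the same grasp; the last joint's range is limited). The gripper opens to 92 mm and grips with 3 to 60 N. Pads are 20 mm wide; open, the fingers measure 128 mm over their backs; the gripper's body (75 mm by 189 mm) begins 69 mm behind the grasp point.
Start: joints at [-1.34, 0.353, 1.633, -0, 1.155, -0.002], TCP at [0.144, -0.608, 0.181] pointing down, gripper open.
Joint ranges: [-2.63, 2.63], [-0.92, 2.1], [0.06, 2.66], [-1.3, 4.44], [0, 2.69], [-3.02, 3.02]. Speed limits (rad/s): [2.22, 2.22, 2.79, 3.14, 3.14, 3.14].

INTERFACE

Orientations are given as a unit quaternion [w, x, y, z].
In Python, from workcell import robot gives the robot as it stands. Calls block until the motion is done:
- robot.move_to(position, orientation): joint-space move of the TCP to a pose.
- robot.move_l(position, rot=None, vel=0.15, max_force=None): straight line of the TCP; rot=None keeps the orientation; vel is the mean speed in m/s. With max_force (N) it stops when the force on the tool has changed by that much, and returns True; else False.
- robot.movej(angles): joint-space move.
- robot.grip(opening, newtons=None): opening from 0.0 (shut) to 1.0 (fully open); newtons is the grip in N (None keeps the last); returns when the fingers have stopped.
- robot.sleep(seconds).
- robot.solve_ik(position, orientation): joint angles nearest the present ones, or None.
- robot.observe(): the state.
- robot.snapshot(name): name is "scene" or "top" or "wrist"; returns the picture (480x640x3 uint8, blue, green, red); there is no depth.
- robot.camera_params(name): a dict with "fx", "fy", "cx", "cy" (pixels), "dist_coeffs" ([k1, k2, p1, p2, k3] as OpenCV has them; the pictures are not rectified), "R" (3x3) and "t" (3): a world point X has camera coordinates R X + t. Camera axes: x right, y down, z forward; pixel columns grow to the right and rows downward; lengths in m; the calibration is good to about 2 mm. A picture is of the moment at which its call begins: read the wrist's pose just before it. camera_params takes no time and is no camera call; for the wrist camera it gives the pose at the moment of the call.
A pose or a line that the arm cannot do raises robot.MotionError and nothing moves.
- robot.job_done(): hands the job in, once; it reports no verdict.
The state is a dict: "time_s": time; "q": joint angles; "qvel": joint speeds; "tau": joint torques, N m; "ee_pos": TCP position; "ee_rot": TCP orientation; "wrist_force": force on the tool from outside, world axes, zero at the start; "torque": the same for the moment, N m; "width": opening from 0.0 (shut) to 1.0 (fully open).
Only numpy, scipy, OpenCV 4.12 (cv2) and the standard library are available. Lean on these libraries where they do the work, as an engineer would, in place of code of your own. Each camera call takes 0.05 s, during which the arm holds its last target.

## Working session

There is one attempt and no reset: what is moved stays moved. The work goes in short steps, each a Python script; the robot and the scene stay as the last script left them, time stands still between calls to the robot, and variables do not carry over. Pictures are saved under pics/ and viewed, and the job is handed in when it is done.

```bash
ls; mkdir -p pics; python3 - <<'E'
from workcell import robot
import cv2
for n in ("scene","top","wrist"):
    im=robot.snapshot(n); cv2.imwrite(f"pics/{n}0.png",im)
    p=robot.camera_params(n); print(n,p)
print(robot.observe())
E
```

```text
pics
scene {'fx': 470.79603738253917, 'fy': 470.79603738253917, 'cx': 325.2557623052964, 'cy': 239.37404976695956, 'dist_coeffs': array([-0.04998378,  0.        ,  0.        ,  0.        ,  0.        ]), 'R': array([[-0.44187811, -0.89705467,  0.00605429],
       [-0.65366708,  0.31735157, -0.68702789],
       [ 0.61438024, -0.30754008, -0.72660582]]), 't': array([0.47889711, 0.36766461, 0.73730218])}
top {'fx': 614.0385083536792, 'fy': 614.0385083536792, 'cx': 305.9880734024482, 'cy': 239.39468797384455, 'dist_coeffs': array([-0.11615542,  0.        ,  0.        ,  0.        ,  0.        ]), 'R': array([[ 1.15759199e-03, -9.99963828e-01, -8.42631893e-03],
       [-9.88143816e-01,  1.49839463e-04, -1.53531028e-01],
       [ 1.53526737e-01,  8.50414123e-03, -9.88107899e-01]]), 't': array([0.22614847, 0.61546978, 1.11302443])}
wrist {'fx': 347.40216520555117, 'fy': 347.40216520555117, 'cx': 322.97017875823605, 'cy': 236.2773541184457, 'dist_coeffs': array([-0.00464546,  0.        ,  0.        ,  0.        ,  0.        ]), 'R': array([[ 0.23076946, -0.97300463, -0.00272731],
       [-0.93525595, -0.22258799,  0.27522881],
       [-0.26840597, -0.06096367, -0.96137488]]), 't': array([-0.62406984, -0.03157291,  0.3920983 ])}
{'time_s': 0.15, 'q': array([-1.34041611e+00,  3.53499377e-01,  1.63396338e+00, -8.65515753e-06,
        1.15521141e+00, -2.40064904e-03]), 'qvel': array([-0.00050384, -0.00147849, -0.00037932, -0.00051421,  0.00051088,
       -0.00118005]), 'tau': array([-1.42026711e-03, -5.94203496e+01, -3.34470749e+01,  6.95700618e-02,
        2.03349564e-02, -6.68823145e-05]), 'ee_pos': array([ 0.14407773, -0.60773218,  0.1809297 ]), 'ee_rot': array([-5.36794567e-04,  9.93233928e-01,  1.16129544e-01, -6.54396314e-05]), 'wrist_force': array([0.58171761, 1.0600401 , 0.46976114]), 'torque': array([ 0.03804548, -0.01788262,  0.00616568]), 'width': 0.9980867873624614}
```

View pics/scene0.png

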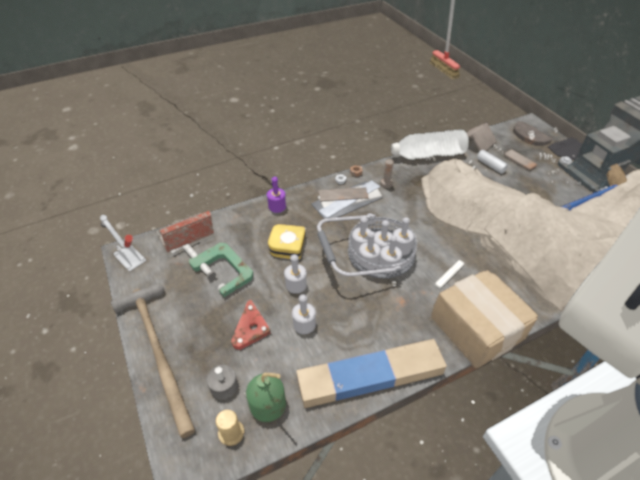

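View pics/top0.png

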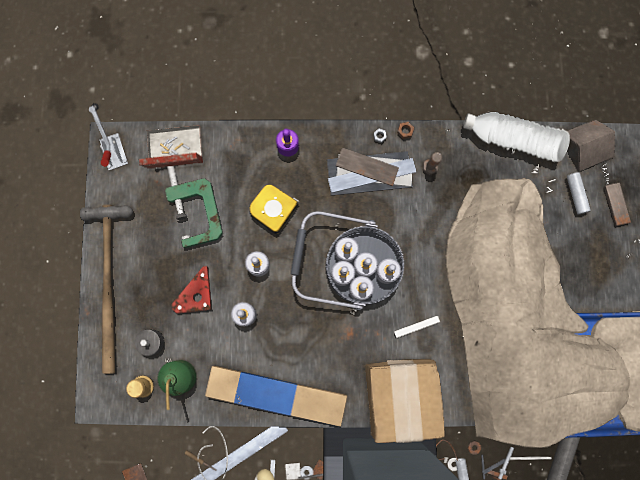

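The top picture is viewed from above with +x up and +y left. Candidates: two steel hinge halves at (257,264) and (243,315); the purple look-alike at (288,145); a grey disc with a knob at (149,343); a brass piece at (139,386). By description I choose the two steel ones left of the basket. Next, a close crop to check them.

```bash
python3 - <<'E'
import cv2
im=cv2.imread("pics/top0.png")
cv2.imwrite("pics/crop_b.png",cv2.resize(im[195:330,280:415],None,fx=4.4,fy=4.4,interpolation=cv2.INTER_CUBIC))
cv2.imwrite("pics/crop_h.png",cv2.resize(im[240:340,220:320],None,fx=5,fy=5,interpolation=cv2.INTER_CUBIC))
E
```

```text
(no output)
```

View pics/crop_b.png

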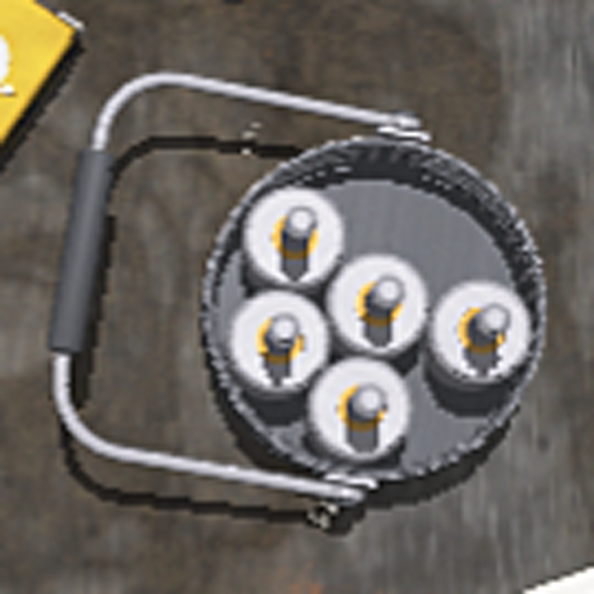

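View pics/crop_h.png

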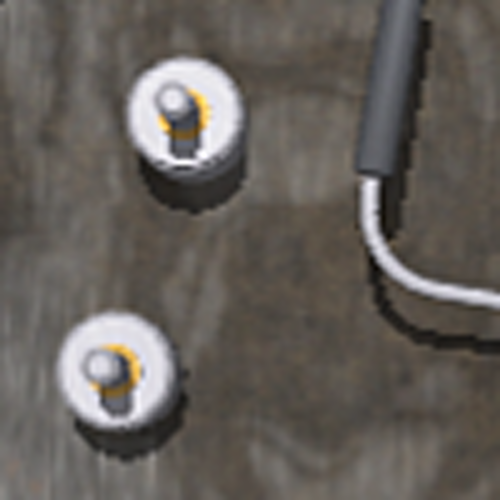

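The close crops confirm that both loose ones are bare steel with a brass washer, at (257,264) and (243,315). In the basket, three sit side by side: (347,249), (344,272) and (361,288). One is in the middle at (366,264). The stray is at (389,270), right of the middle. Next I compute positions and take a wrist view.

```bash
cat > h.py <<'E'
import numpy as np, cv2
from workcell import robot
def back(P,uv,z):
    K=np.array([[P["fx"],0,P["cx"]],[0,P["fy"],P["cy"]],[0,0,1]])
    p=cv2.undistortPoints(np.array(uv,float).reshape(-1,1,2),K,np.array(P["dist_coeffs"])).reshape(-1,2)
    d=np.c_[p,np.ones(len(p))]@P["R"]; c=-P["R"].T@P["t"]
    return c+d*((z-c[2])/d[:,2])[:,None]
def proj(P,X):
    K=np.array([[P["fx"],0,P["cx"]],[0,P["fy"],P["cy"]],[0,0,1]])
    rv=cv2.Rodrigues(P["R"])[0]
    return cv2.projectPoints(np.array(X,float).reshape(-1,1,3),rv,np.array(P["t"]),K,np.array(P["dist_coeffs"]))[0].reshape(-1,2)
def quat(phi):
    # tool down, tool y axis at world angle phi (mod pi)
    # R: z=(0,0,-1), y=(c,s,0), x=y x z
    from scipy.spatial.transform import Rotation as Ro
    y=np.array([np.cos(phi),np.sin(phi),0]); z=np.array([0,0,-1.]); x=np.cross(y,z)
    q=Ro.from_matrix(np.c_[x,y,z]).as_quat(); return np.array([q[3],q[0],q[1],q[2]])
E
python3 - <<'E'
from h import *
P=robot.camera_params("top")
c=lambda L:[(280+x/4.4,195+y/4.4) for x,y in L]
print("bodies",back(P,c([(294,238),(378,303),(280,340),(358,410),(480,330)]),.055)[:,:2].round(4).tolist())
print("pins",back(P,c([(300,220),(386,291),(284,326),(367,393),(493,318)]),.102)[:,:2].round(4).tolist())
l=lambda L:[(220+x/5,240+y/5) for x,y in L]
print("loose",back(P,l([(187,115),(118,370)]),.045)[:,:2].round(4).tolist(),back(P,l([(175,100),(103,362)]),.092)[:,:2].round(4).tolist())
print("grip",back(P,c([(80,250)]),.042)); print("pivots",back(P,c([(412,128),(350,492)]),.042))
print("rimctr",back(P,c([(374,310)]),.046))
q=quat(0)
for ph in (0,np.pi/2,-np.pi/2,np.pi): print(ph,robot.solve_ik([.55,.0,.30],quat(ph)))
E
```

```text
bodies [[0.5959, 0.1498], [0.568, 0.1143], [0.5523, 0.1561], [0.5225, 0.1233], [0.5564, 0.071]]
pins [[0.5968, 0.15], [0.5675, 0.1152], [0.5532, 0.1569], [0.5259, 0.1234], [0.5564, 0.0716]]
loose [[0.5708, 0.3182], [0.4748, 0.3429]] [[0.5708, 0.3185], [0.4761, 0.3432]]
grip [[0.59251954 0.24129499 0.042     ]]
pivots [[0.64593582 0.097288   0.042     ]
 [0.4885325  0.12603913 0.042     ]]
rimctr [[0.56603498 0.11523301 0.046     ]]
0 [-2.72727611e-03  1.41325912e-01  1.64729331e+00 -4.44089210e-16
  1.35297343e+00 -2.72727611e-03]
1.5707963267948966 [-2.72727611e-03  1.41325912e-01  1.64729331e+00 -4.44089210e-16
  1.35297343e+00 -1.57352360e+00]
-1.5707963267948966 [-2.72727611e-03  1.41325912e-01  1.64729331e+00 -4.44089210e-16
  1.35297343e+00  1.56806905e+00]
3.141592653589793 None
```

```bash
python3 - <<'E'
from h import *
from scipy.spatial.transform import Rotation as Ro
P=robot.camera_params("wrist"); o=robot.observe()
q=o["ee_rot"]; R=Ro.from_quat([q[1],q[2],q[3],q[0]]).as_matrix()
c=-P["R"].T@P["t"]; print("cam in tool",R.T@(c-o["ee_pos"])," axis in tool",R.T@P["R"][2])
off=R.T@(c-o["ee_pos"]); Rt=R.T@P["R"].T
# jaws along y world (pi/2): look from above
from h import quat
ph=-np.pi/2+0.0
def camat(pos,ph):
    q=quat(ph); R=Ro.from_quat([q[1],q[2],q[3],q[0]]).as_matrix()
    p=dict(P); p["R"]=(R@Rt).T; p["t"]=-p["R"]@(np.array(pos)+R@off); return p
for ph in (0,):
  for pos in ([.50,.20,.24],[.48,.2,.24],[.46,.18,.26]):
    p=camat(pos,ph); print(ph,pos,proj(p,[[.568,.115,.1],[.48,.115,.05],[.65,.12,.05],[.57,.05,.05],[.571,.318,.05],[.476,.343,.05],[.59,.24,.05]]).round().tolist())
E
```

```text
cam in tool [ 0.07762033  0.00031585 -0.20301237]  axis in tool [-0.27522494 -0.00155885  0.96137859]
0 [0.5, 0.2, 0.24] [[386.0, 294.0], [307.0, 276.0], [447.0, 272.0], [378.0, 324.0], [391.0, 97.0], [300.0, 71.0], [404.0, 172.0]]
0 [0.48, 0.2, 0.24] [[405.0, 294.0], [323.0, 276.0], [463.0, 272.0], [394.0, 324.0], [409.0, 97.0], [319.0, 71.0], [422.0, 172.0]]
0 [0.46, 0.18, 0.26] [[420.0, 270.0], [339.0, 255.0], [475.0, 251.0], [407.0, 302.0], [425.0, 80.0], [338.0, 54.0], [436.0, 153.0]]
```

```bash
python3 - <<'E'
from h import *
import pickle
robot.move_to([.53,.17,.22],quat(0)); robot.sleep(.15)
o=robot.observe();P=robot.camera_params("wrist"); im=robot.snapshot("wrist")
print(o["time_s"],o["ee_pos"])
pickle.dump((P,im),open("w1.pkl","wb"))
X=[[.568,.1152,.055],[.5964,.1499,.055],[.5528,.1565,.055],[.524,.1233,.055],[.5564,.0712,.055],[.5708,.3182,.045],[.4755,.343,.045]]
uv=proj(P,X)
print(uv.round(1).tolist())
cv2.imwrite("pics/w1.png",im)
E
```

```text
3.35 [0.53015521 0.16955147 0.21995617]
[[356.8, 259.4], [383.6, 229.5], [343.9, 223.6], [317.6, 252.5], [345.8, 295.2], [364.0, 62.7], [266.8, 34.9]]
```

View pics/w1.png

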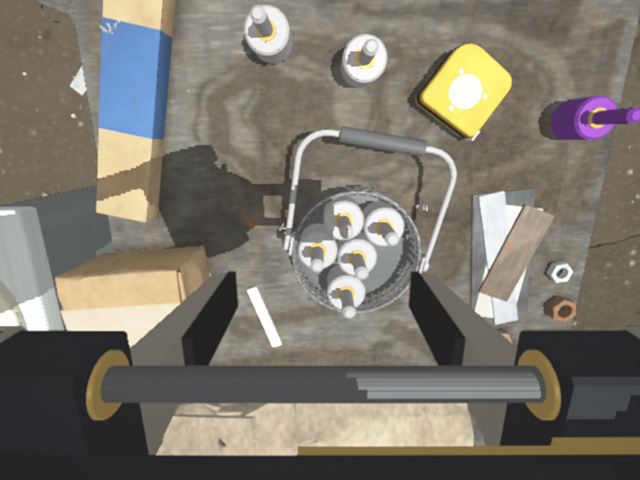

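The wrist view shows the whole basket, centred near (356,250), with both loose halves at (266,32) and (364,60). I'll zoom in on it with the predicted model outlines drawn over.

```bash
cat >> h.py <<'E'
def circ(x,y,z,r,n=60):
    a=np.linspace(0,2*np.pi,n); return np.c_[x+r*np.cos(a),y+r*np.sin(a),np.full(n,z)]
def overlay(P,im,box,f,hs,rings=()):
    u0,v0,u1,v1=box
    c=cv2.resize(im[v0:v1,u0:u1],None,fx=f,fy=f,interpolation=cv2.INTER_CUBIC)
    def dr(X,col):
        uv=(proj(P,X)-[u0,v0]+.5)*f-.5
        cv2.polylines(c,[np.round(uv*8).astype(int)],True,col,1,cv2.LINE_AA,3)
    for x,y,z in hs:
        dr(circ(x,y,z+.045,.0195),(0,0,255)); dr(circ(x,y,z+.092,.006),(0,255,0)); dr(circ(x,y,z+.0425,.022),(255,0,0))
    for x,y,z,r in rings: dr(circ(x,y,z,r),(255,0,255))
    return c
E
python3 - <<'E'
from h import *
import pickle
P,im=pickle.load(open("w1.pkl","rb"))
H=[[.568,.1152,.01],[.5964,.1499,.01],[.5528,.1565,.01],[.524,.1233,.01],[.5564,.0712,.01]]
c=overlay(P,im,(285,180,430,325),4,H,[(.5665,.115,.046,.069),(.5665,.115,.046,.076)])
L=[[.5708,.3182,0],[.4755,.343,0]]
d=overlay(P,im,(235,0,395,95),4,L)
cv2.imwrite("pics/w1b.png",c);cv2.imwrite("pics/w1h.png",d)
E
```

```text
(no output)
```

View pics/w1b.png

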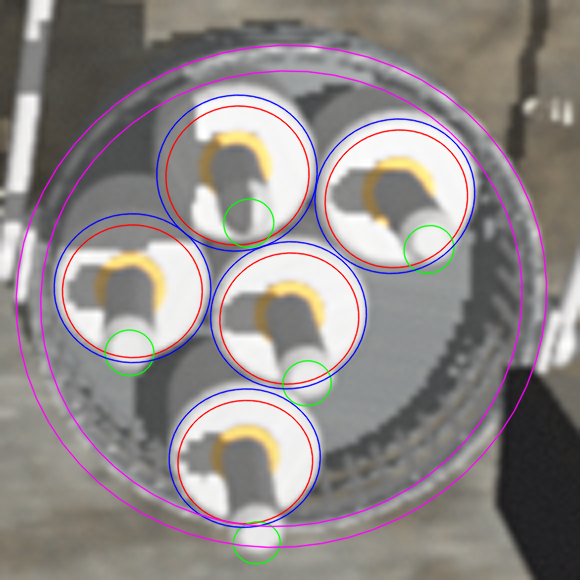

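View pics/w1h.png

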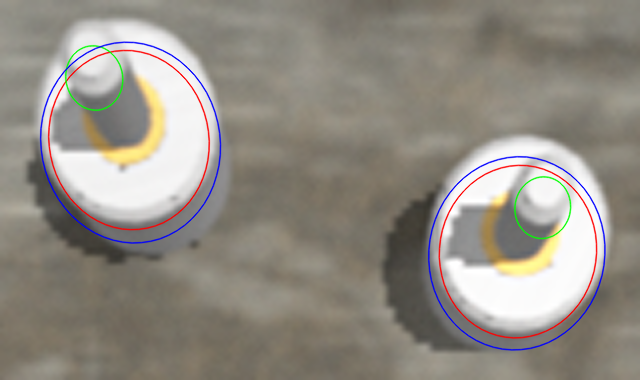

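The overlays agree within about 1–1.5 mm in the basket, and about 3 mm low in y for the loose halves. The stray (245,455 in the crop) is clear of its neighbours. I'll re-seat it first: grip the pin, lift it slightly, carry it round against its neighbour and set it down.

```bash
cat >> h.py <<'E'
def W(mm): return mm/92.
def status(s=""):
    o=robot.observe(); print(s,"t",round(o["time_s"],2),"p",o["ee_pos"].round(4),"F",o["wrist_force"].round(1),"w",round(o["width"]*92,1))
    return o
def lower(x,y,zt,over=.004,F=10):
    hit=robot.move_l([x,y,zt-over],vel=.04,max_force=F); o=status("lower hit=%s"%hit); return o["ee_pos"][2]-zt
E
python3 - <<'E'
from h import *
a=np.radians(-15); D=(.5567,.0720)
robot.move_to([D[0],D[1],.15],quat(a)); robot.grip(W(40),50)
robot.move_l([D[0],D[1],.065],vel=.12); status("at D")
robot.grip(0,50); status("gripped")
robot.move_l([D[0],D[1],.085],vel=.06); status("lifted")
robot.sleep(.1)
P=robot.camera_params("wrist"); im=robot.snapshot("wrist"); cv2.imwrite("pics/w2.png",im)
im=robot.snapshot("top"); cv2.imwrite("pics/t2.png",cv2.resize(im[195:330,280:415],None,fx=4.4,fy=4.4))
E
```

```text
at D t 5.7 p [0.5572 0.0721 0.0655] F [ 0.2 -0.2 -0.3] w 39.9
gripped t 6.42 p [0.5575 0.0722 0.0666] F [-3.4  0.5 14.1] w 5.9
lifted t 6.91 p [0.5568 0.072  0.0852] F [ 0.3  0.  -0.3] w 0.4
```

View pics/w2.png

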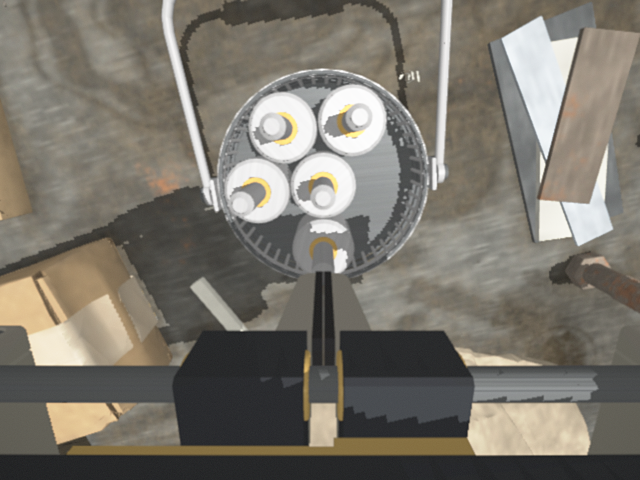

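The grip slipped: in the picture the pin stands at about (322,255), in front of the fingertips at (322,285). I'll check the geometry before retrying.

```bash
python3 - <<'E'
from h import *
P=robot.camera_params("wrist"); im=robot.snapshot("wrist"); o=status()
H=[[.568,.1152,.01],[.5964,.1499,.01],[.5528,.1565,.01],[.524,.1233,.01],[.5567,.072,.01]]
c=overlay(P,im,(200,50,460,310),3,H)
e=o["ee_pos"]
uv=(proj(P,[e,e+[0,0,.019]])-[200,50])*3
print(uv, proj(P,[e]))
for u in uv: cv2.drawMarker(c,tuple(int(v) for v in u),(0,255,255),0,12,1)
cv2.imwrite("pics/w2o.png",c[:600])
im=robot.snapshot("top");P=robot.camera_params("top"); cv2.imwrite("pics/t2.png",overlay(P,im,(280,195,415,330),4.4,H))
E
```

```text
t 7.16 p [0.5564 0.072  0.0846] F [-0.5  0.4 -0.4] w 0.5
[[369.67315156 649.64124009]
 [369.63660089 685.41806449]] [[323.22438385 266.54708003]]
```

View pics/w2o.png

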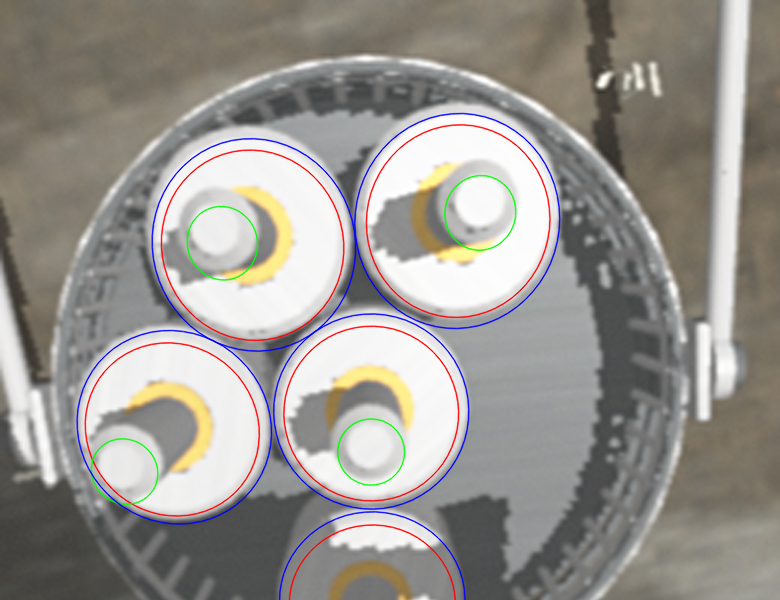

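View pics/t2.png

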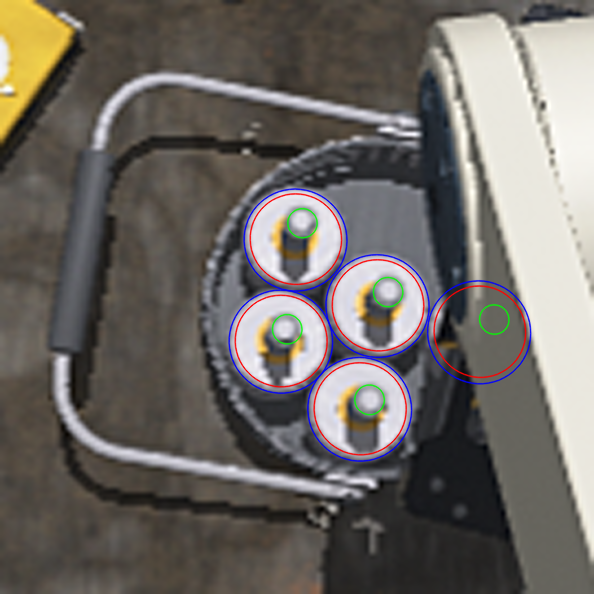

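```bash
python3 - <<'E'
from h import *
robot.move_l([.5567,.072,.125],vel=.25); robot.move_l([.5567,.035,.15],vel=.25); robot.sleep(.1)
P=robot.camera_params("wrist"); im=robot.snapshot("wrist"); o=status()
H=[[.568,.1165,.01],[.5964,.151,.01],[.5528,.1577,.01],[.524,.124,.01],[.5567,.072,.01]]
e=o["ee_pos"]; print(proj(P,[e]))
c=overlay(P,im,(200,0,460,270),2.9,H,[(.5665,.1155,.046,.069)])
cv2.imwrite("pics/w3o.png",c[:600+180][180:])
cv2.imwrite("pics/w3.png",im)
E
```

```text
t 7.99 p [0.5559 0.0355 0.1488] F [ 0.4  0.5 -0.4] w 0.5
[[323.02870813 266.2530643 ]]
```

View pics/w3o.png

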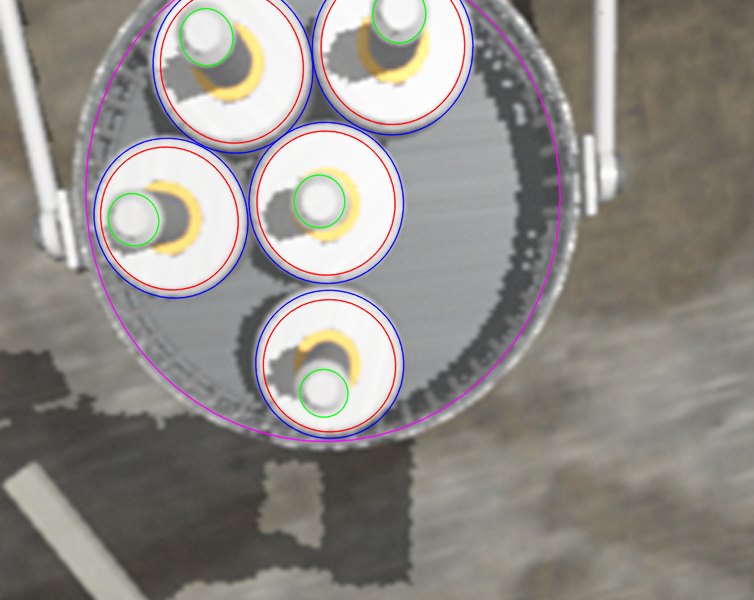

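View pics/w3.png

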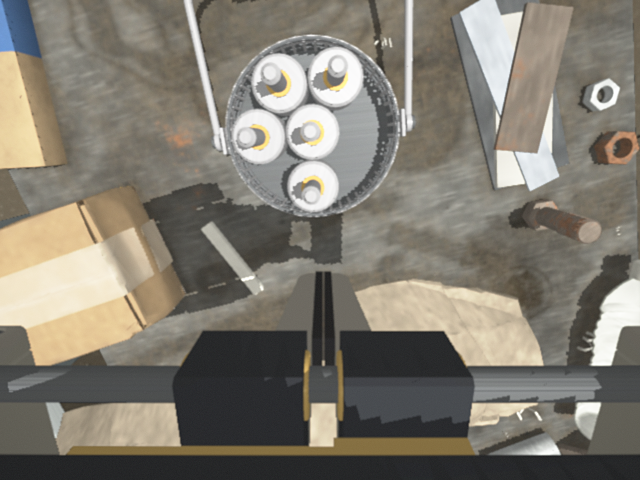

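```bash
python3 - <<'E'
from h import *
im=cv2.imread("pics/w1.png"); cv2.imwrite("pics/fing.png",cv2.resize(im[255:405,380:560],None,fx=4,fy=4,interpolation=cv2.INTER_CUBIC))
im=cv2.imread("pics/w2.png"); cv2.imwrite("pics/fing2.png",cv2.resize(im[220:370,250:400],None,fx=4,fy=4,interpolation=cv2.INTER_CUBIC))
E
```

```text
(no output)
```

View pics/fing.png

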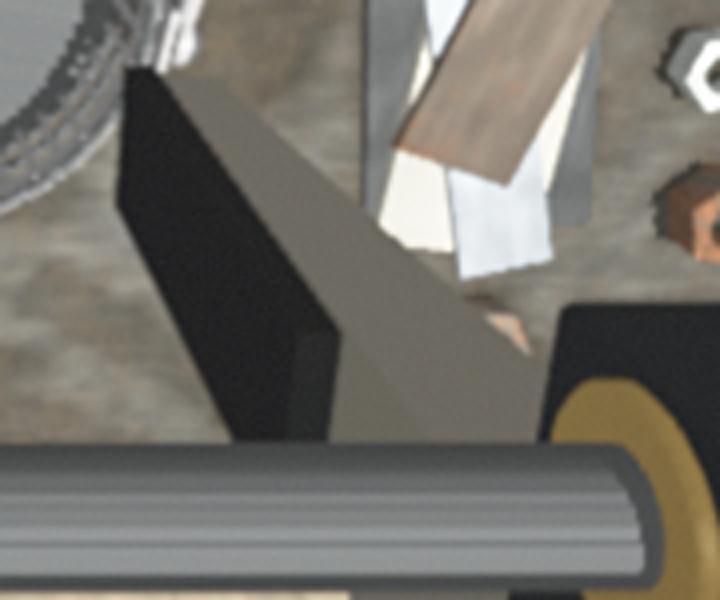

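View pics/fing2.png

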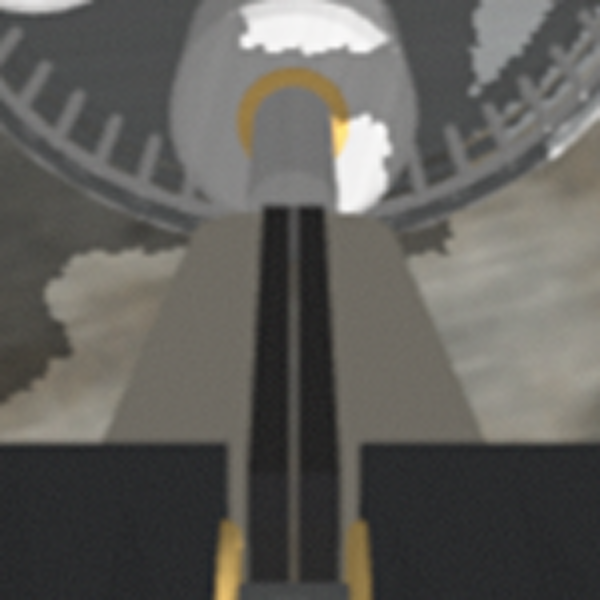

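The overlay now matches, so the stray has not moved and stands at (0.5567, 0.0725). The finger pictures show pad tip corners at (411,273) and (410,306). With 92 mm between the pads, that puts the real pad tips about 31 mm behind the reported TCP. That explains why the pads only nipped the end of the pin. I'll retry deeper, with a force guard.

```bash
python3 - <<'E'
from h import *
a=np.radians(-15); D=(.5567,.0725)
robot.grip(W(40),50)
robot.move_l([D[0],D[1],.13],vel=.25)
robot.move_l([D[0],D[1],.075],vel=.15)
h=robot.move_l([D[0],D[1],.033],vel=.06,max_force=8); status("at D %s"%h)
robot.grip(0,50); status("gripped")
P=robot.camera_params("wrist"); im=robot.snapshot("wrist"); cv2.imwrite("pics/w4.png",cv2.resize(im[150:370,200:450],None,fx=2.5,fy=2.5))
E
```

```text
at D False t 10.4 p [0.5569 0.0725 0.0331] F [-0.3 -0.4 -0.6] w 40.2
gripped t 10.93 p [0.5566 0.0726 0.0332] F [-0.3  1.   4.1] w 12.9
```

View pics/w4.png

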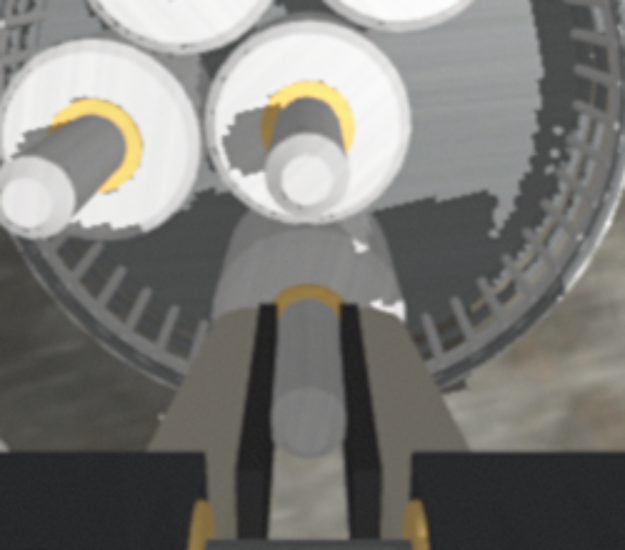

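The pin is held with a width of 12.9 mm, the pad tips just above the washer at about (308,300). Now I lift it slightly, close it up and set it down.

```bash
python3 - <<'E'
from h import *
T=(.5371,.0815)
robot.move_l([.5567,.0725,.048],vel=.06); o=status("lifted")
robot.move_l([T[0],T[1],.048],vel=.08); status("over")
dz=lower(T[0],T[1],.033); print("dz",dz)
P=robot.camera_params("wrist"); im=robot.snapshot("wrist"); cv2.imwrite("pics/w5.png",cv2.resize(im[130:370,200:450],None,fx=2.5,fy=2.5))
E
```

```text
lifted t 11.38 p [0.5569 0.0725 0.0483] F [ 0.   0.4 -5.8] w 13.1
over t 11.79 p [0.5363 0.0819 0.048 ] F [-0.7  0.3 -7.3] w 12.6
lower hit=True t 12.2 p [0.5372 0.0814 0.0329] F [0.3 0.4 2.2] w 13.1
dz -0.00013573118401193768
```

View pics/w5.png

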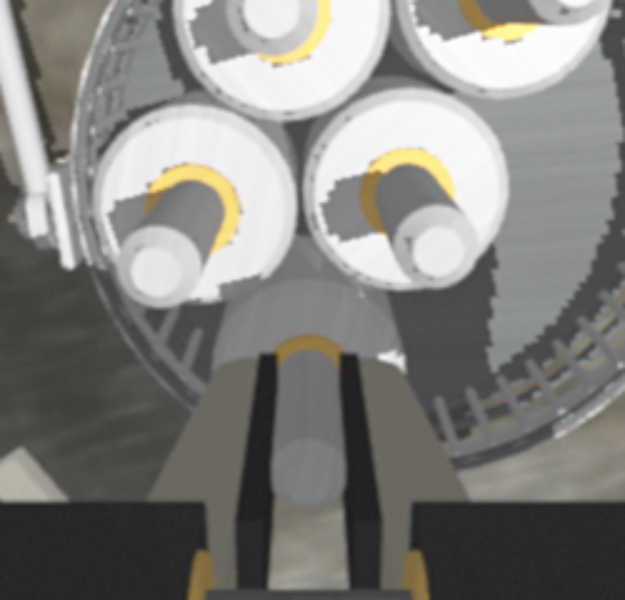

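It's flat (the TCP height matches the pickup, 0.0329 against 0.0332) and snug beside its neighbour. I'll release it and go on to the first loose half.

```bash
python3 - <<'E'
from h import *
import pickle
robot.grip(W(30),50); robot.move_l([.5371,.0815,.09],vel=.2); robot.grip(W(50))
a=np.radians(48)
robot.move_to([.57,.30,.13],quat(a)); robot.sleep(.1)
P=robot.camera_params("wrist"); im=robot.snapshot("wrist"); status()
pickle.dump((P,im),open("w6.pkl","wb"))
uv=proj(P,[[.5708,.3200,.045],[.5365,.0815,.055]]); print(uv)
cv2.imwrite("pics/w6.png",im)
u,v=uv[0].astype(int); u0=max(u-60,0);v0=max(v-75,0)
cv2.imwrite("pics/w6o.png",overlay(P,im,(u0,v0,u0+130,v0+130),4.5,[[.5708,.3200,0]]))
it=robot.snapshot("top"); Pt=robot.camera_params("top")
cv2.imwrite("pics/t6.png",overlay(Pt,it,(225,195,415,330),4,[[.5371,.0815,.01]]))
E
```

```text
t 14.67 p [0.5699 0.2984 0.1297] F [ 1.1 -0.9  0.4] w 50.2
[[342.71531751 215.64882731]
 [125.4894979  360.07823913]]
```

View pics/w6o.png

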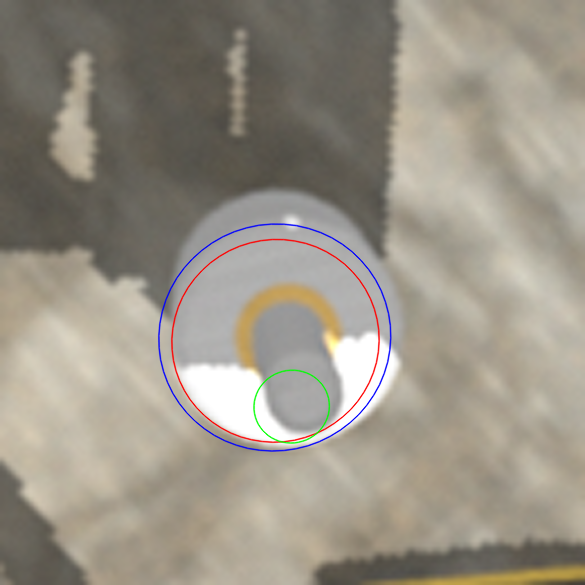

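View pics/t6.png

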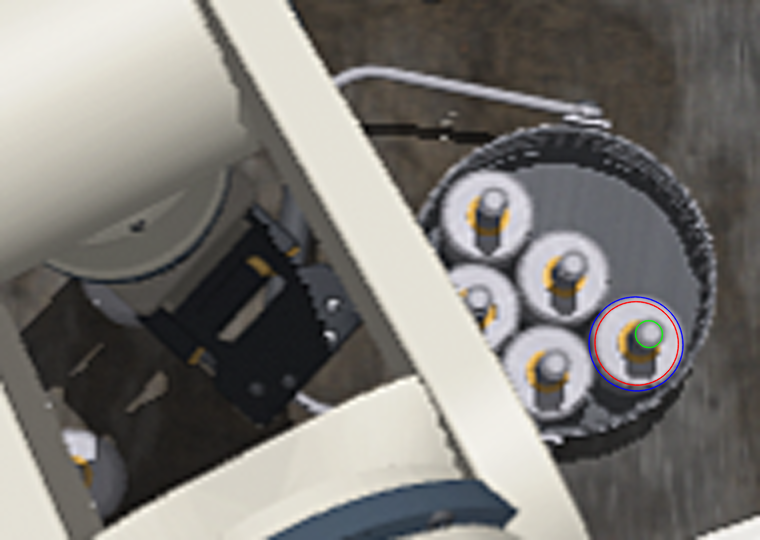

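The stray is now seated exactly where planned (635,343 in the crop). The loose half is a little off the prediction: washer centre (288,334), pin top (304,395). I'll correct for that and grasp it.

```bash
python3 - <<'E'
from h import *
import pickle
P,im=pickle.load(open("w6.pkl","rb"))
u0,v0=282,140
f=4.5
b=back(P,[[u0+288/f,v0+334/f]],.046)[0]; p=back(P,[[u0+304/f,v0+395/f]],.092)[0]; print(b,p)
L=(b+p)/2
print("L",L)
robot.move_l([L[0],L[1],.08],vel=.2)
h=robot.move_l([L[0],L[1],.024],vel=.08,max_force=8); status("at %s"%h)
robot.grip(0,50); status("grip")
im=robot.snapshot("wrist"); cv2.imwrite("pics/w7.png",cv2.resize(im[150:370,200:450],None,fx=2.5,fy=2.5))
robot.move_l([L[0],L[1],.14],vel=.2); status("up")
E
```

```text
[0.57152998 0.32296894 0.046     ] [0.57116824 0.3227546  0.092     ]
L [0.57134911 0.32286177 0.069     ]
at False t 15.99 p [0.5716 0.3231 0.0242] F [0.2 0.4 0.4] w 50.1
grip t 16.64 p [0.5713 0.3228 0.0242] F [-0.8 -1.1  2.7] w 12.6
up t 17.43 p [0.5703 0.3223 0.1384] F [-0.   0.  -6.2] w 13.0
```

View pics/w7.png

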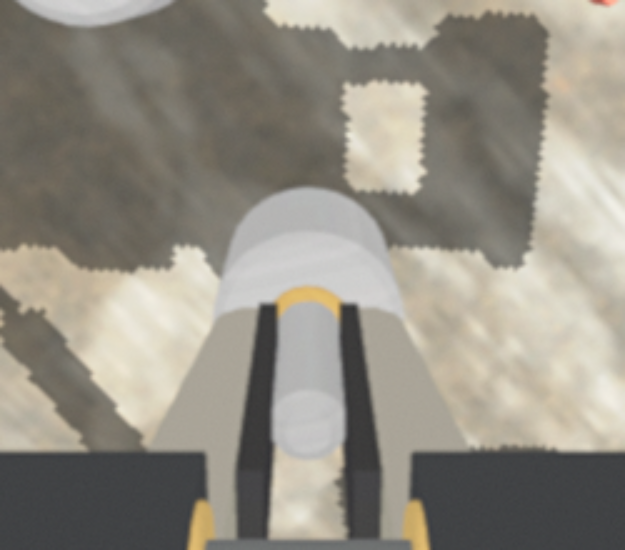

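```bash
python3 - <<'E'
from h import *
T=(.5824,.0731)
robot.move_l([.5713,.30,.148],vel=.3)
robot.move_l([T[0],T[1],.148],vel=.25); robot.sleep(.1); status("over")
robot.move_l([T[0],T[1],.085],vel=.12)
im=robot.snapshot("wrist"); cv2.imwrite("pics/w8.png",cv2.resize(im[130:370,180:470],None,fx=2.5,fy=2.5))
dz=lower(T[0],T[1],.034); print("dz",dz)
im=robot.snapshot("wrist"); cv2.imwrite("pics/w9.png",cv2.resize(im[130:370,180:470],None,fx=2.5,fy=2.5))
E
```

```text
over t 18.83 p [0.5824 0.0744 0.1479] F [ 0.4  0.3 -6. ] w 13.0
lower hit=True t 20.72 p [0.5822 0.0731 0.0341] F [-0.1  0.   6. ] w 12.8
dz 9.402457421772703e-05
```

View pics/w9.png

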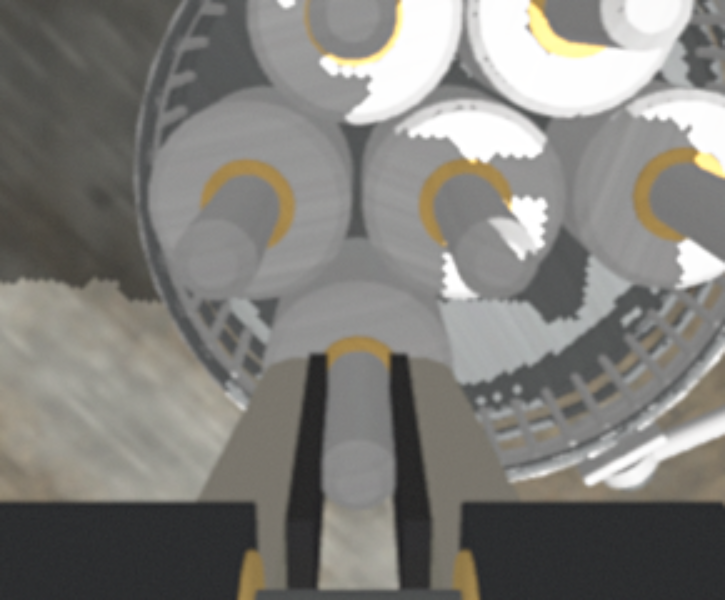

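It's seated on the floor (dz 0.1 mm), with the remaining gap right of centre at (540,330). Now the second loose half.

```bash
python3 - <<'E'
from h import *
import pickle
robot.grip(W(28),50); robot.move_l([.5824,.0731,.10],vel=.2); robot.grip(W(50))
a=np.radians(79.5)
robot.move_to([.473,.335,.13],quat(a)); robot.sleep(.1)
P=robot.camera_params("wrist"); im=robot.snapshot("wrist"); status()
pickle.dump((P,im),open("w10.pkl","wb"))
uv=proj(P,[[.476,.3463,.045]]); print(uv)
u,v=uv[0].astype(int); u0=max(u-65,0);v0=max(v-75,0); print(u0,v0)
cv2.imwrite("pics/w10o.png",overlay(P,im,(u0,v0,u0+130,v0+130),4.5,[[.476,.3463,0]]))
it=robot.snapshot("top"); Pt=robot.camera_params("top")
cv2.imwrite("pics/t10.png",overlay(Pt,it,(225,195,415,330),4,[[.5371,.0815,.01],[.5824,.0731,.01]]))
E
```

```text
t 23.43 p [0.4737 0.3338 0.1298] F [-0.4 -0.5  0.4] w 50.0
[[337.65416167 231.14816797]]
272 156
```

View pics/w10o.png

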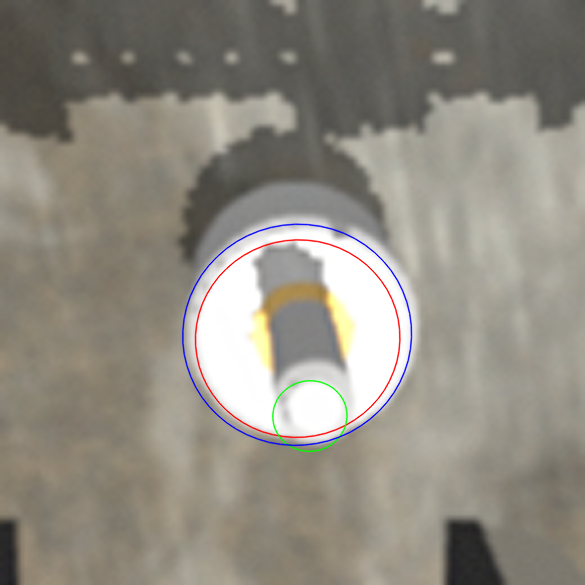

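View pics/t10.png

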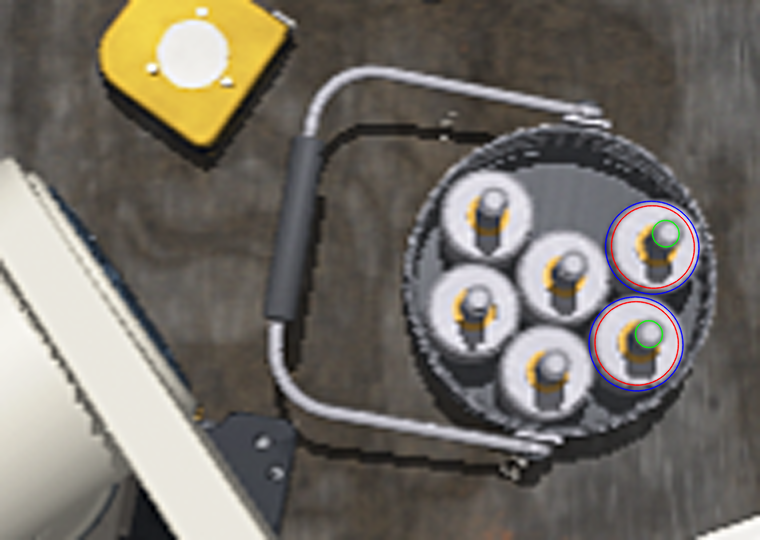

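Both re-set halves sit on the overlay at (637,343) and (652,247), with the open gap at about (580,185) between two bodies. Grasp the last one.

```bash
python3 - <<'E'
from h import *
import pickle
P,im=pickle.load(open("w10.pkl","rb"))
u0,v0=272,156
f=4.5
b=back(P,[[u0+301/f,v0+329/f]],.046)[0]; p=back(P,[[u0+314/f,v0+406/f]],.092)[0]; print(b,p)
L=(b+p)/2
robot.move_l([L[0],L[1],.08],vel=.2)
h=robot.move_l([L[0],L[1],.024],vel=.08,max_force=8); status("at %s"%h)
robot.grip(0,50); status("grip")
robot.move_l([L[0],L[1],.148],vel=.2); 
T=(.6122,.1081)
robot.move_l([T[0],.16,.148],vel=.3)
robot.move_l([T[0],T[1],.148],vel=.15); robot.sleep(.1); status("over")
robot.move_l([T[0],T[1],.1],vel=.12); robot.sleep(.05)
im=robot.snapshot("wrist"); cv2.imwrite("pics/w11.png",im)
it=robot.snapshot("top"); Pt=robot.camera_params("top")
cv2.imwrite("pics/t11.png",overlay(Pt,it,(225,195,415,330),4,[[.6122,.1081,.076]]))
E
```

```text
[0.47414575 0.34765297 0.046     ] [0.47484832 0.34754516 0.092     ]
at False t 24.73 p [0.4747 0.3478 0.0241] F [-0.  -0.2 -0.6] w 49.6
grip t 25.38 p [0.4746 0.3476 0.0241] F [ 0.6 -1.4  1.9] w 12.9
over t 27.68 p [0.6122 0.1093 0.1481] F [-0.4 -0.5 -4.5] w 12.8
```

View pics/w11.png

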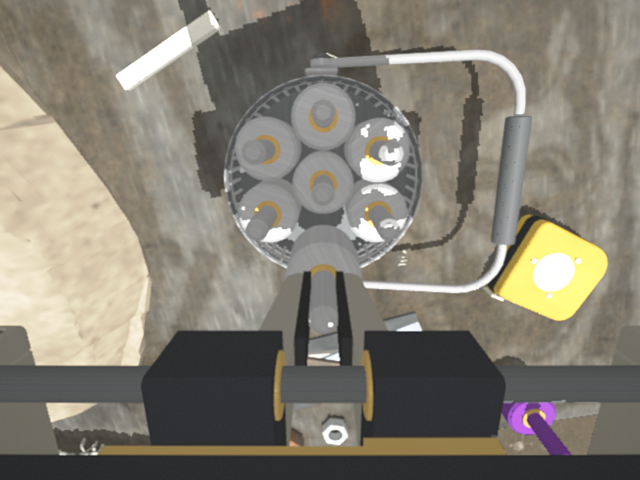

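It hangs centred between its neighbours at (265,210) and (378,205). Lowering it now.

```bash
python3 - <<'E'
from h import *
T=(.6122,.1081)
robot.move_l([T[0],T[1],.075],vel=.1)
dz=lower(T[0],T[1],.034); print("dz",dz)
im=robot.snapshot("wrist"); cv2.imwrite("pics/w12.png",cv2.resize(im[100:370,180:470],None,fx=2.2,fy=2.2))
E
```

```text
lower hit=True t 29.71 p [0.6118 0.108  0.0341] F [-0.5 -0.3  4.5] w 12.6
dz 0.00014465575281807919
```

View pics/w12.png

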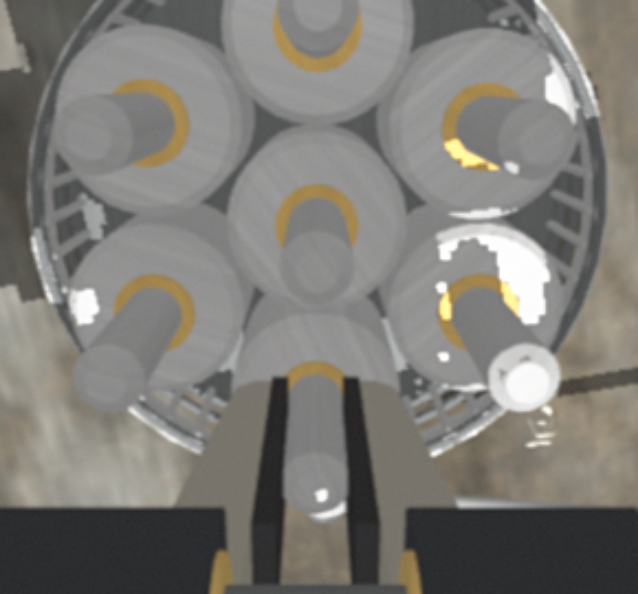

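All seven are down (dz 0.1 mm; the picture shows one in the middle and six round it). I'll release, retract and line up for the bail. I'll tilt the tool 20° away from the pins and check the overlay before gripping.

```bash
cat >> h.py <<'E'
from scipy.spatial.transform import Rotation as Ro
C=np.array([.567,.1165,.042]); ub=np.radians(79.0)
U=np.array([np.cos(ub),np.sin(ub),0]); Z=np.array([0,0,1.])
def tq(t):
    z=-np.sin(t)*U-np.cos(t)*Z; y=np.cos(t)*U-np.sin(t)*Z; x=np.cross(y,z)
    q=Ro.from_matrix(np.c_[x,y,z]).as_quat(); return np.array([q[3],q[0],q[1],q[2]]),z
def G(th,C=C): return C+.130*(np.cos(th)*U+np.sin(th)*Z)
E
python3 - <<'E'
from h import *
import pickle
q,z=tq(np.radians(20))
for th in (0,.4,.8,1.2,1.57): print(robot.solve_ik(G(th)+.041*z,q))
pre=G(0)-.08*z; print(pre,robot.solve_ik(pre,q))
robot.grip(W(28),50); robot.move_l([.6122,.1081,.16],vel=.25)
robot.move_to(pre,q); robot.grip(W(44),20); robot.sleep(.1)
P=robot.camera_params("wrist"); im=robot.snapshot("wrist"); status()
pickle.dump((P,im),open("w13.pkl","wb"))
V=np.cross(Z,U)
for a,b,col in ((-.043,.043,(0,0,255)),):
  for s in (-.008,.008):
    uv=proj(P,[G(0)+V*a+U*s,G(0)+V*b+U*s]); cv2.line(im,tuple(uv[0].astype(int)),tuple(uv[1].astype(int)),col,1)
cv2.imwrite("pics/w13.png",im)
it=robot.snapshot("top"); Pt=robot.camera_params("top")
cv2.imwrite("pics/t13.png",overlay(Pt,it,(225,195,415,330),4,[[.6122,.1081,.01]]))
E
```

```text
[ 0.53023535  0.69978376  1.55097086 -0.2859531   1.14281878 -0.69619649]
[ 0.5193397   0.62932522  1.54938476 -0.28062221  1.20956062 -0.72706941]
[ 0.48722209  0.55528961  1.57307332 -0.28419042  1.25044125 -0.7692802 ]
[ 0.43607501  0.48755249  1.61849897 -0.29499983  1.25934138 -0.82004201]
[ 0.37613849  0.44013881  1.67407013 -0.31016557  1.23622777 -0.86924651]
[0.59702601 0.27097044 0.11717541] [ 0.5721248   0.61045808  1.42424637 -0.25526832  1.36041724 -0.72114828]
 t 32.19 p [0.5971 0.2707 0.1174] F [-0.1  0.5 -0.8] w 43.7
```

View pics/w13.png

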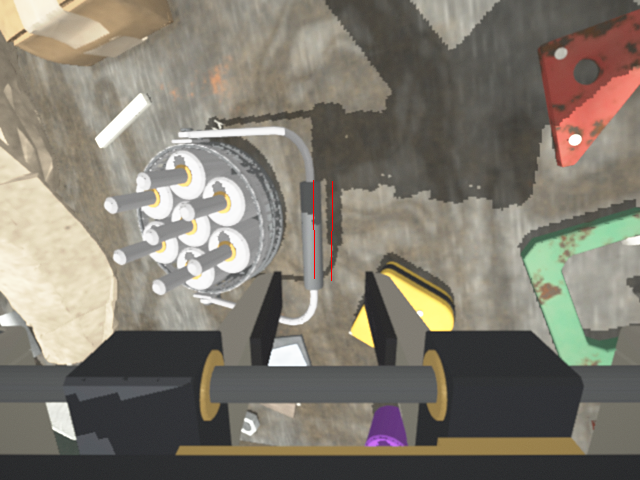

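View pics/t13.png

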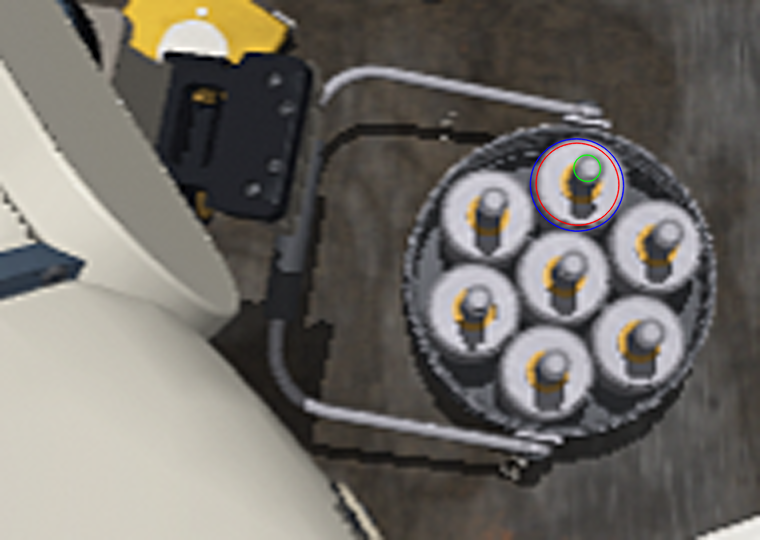

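All seven are packed, one in the middle and six in the ring. In the wrist view the sleeve is at column 313, but my prediction drew it at about 323. I'll check against known hinge positions in the same image.

```bash
python3 - <<'E'
from h import *
import pickle
P,im=pickle.load(open("w13.pkl","rb"))
H=[[.568,.1165,.01],[.5964,.151,.01],[.5528,.1577,.01],[.524,.124,.01],[.5371,.0815,.01],[.5824,.0731,.01],[.6122,.1081,.01]]
c=overlay(P,im,(100,110,350,300),3.2,H)
V=np.cross(Z,U)
for r,z,col in ((.130,.042,(0,0,255)),(.1265,.042,(0,255,0)),(.1265,.047,(255,255,0))):
    g=np.array([C[0],C[1],z])+r*U
    uv=(proj(P,[g-.043*V,g+.043*V])-[100,110]+.5)*3.2
    cv2.line(c,tuple(uv[0].astype(int)),tuple(uv[1].astype(int)),col,1)
cv2.imwrite("pics/w13o.png",c)
E
```

```text
(no output)
```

View pics/w13o.png

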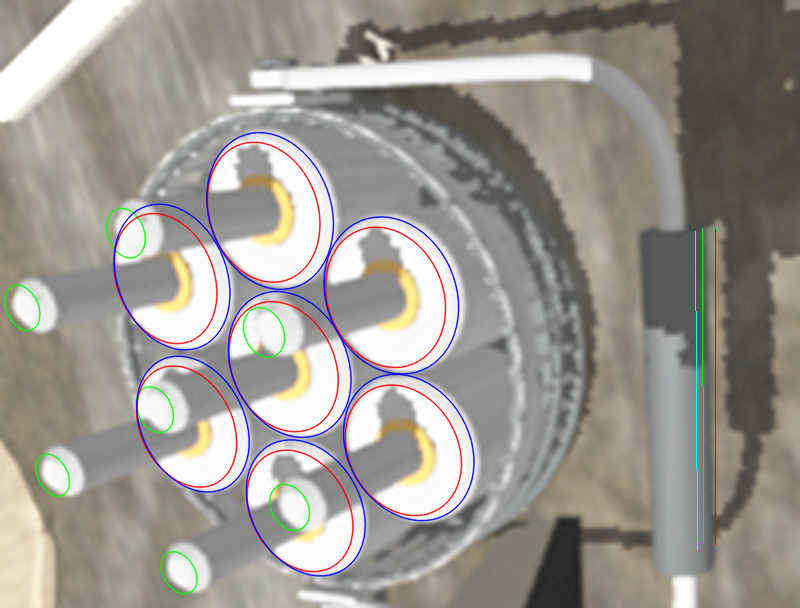

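```bash
python3 - <<'E'
from h import *
import pickle
P,im=pickle.load(open("w13.pkl","rb")); Pt=robot.camera_params("top")
t=[280+79/4.4,195+250/4.4]
ends_t=[[280+94/4.4,195+150/4.4],[280+64/4.4,195+351/4.4]]
ends_w=[[100+685/3.2,110+575/3.2],[100+670/3.2,110+232/3.2]]  # same order: +x end first
w=[100+678/3.2,110+403/3.2]
def tri(a,b):
    c1=-Pt["R"].T@Pt["t"];c2=-P["R"].T@P["t"]
    d1=back(Pt,[a],0)[0]-c1;d2=back(P,[b],0)[0]-c2
    s=np.linalg.lstsq(np.c_[d1,-d2],c2-c1,rcond=None)[0]
    p,q=c1+s[0]*d1,c2+s[1]*d2; return ((p+q)/2).round(4),np.linalg.norm(p-q).round(4)
print(tri(t,w)); print([tri(a,b) for a,b in zip(ends_t,ends_w)])
for z in (.042,.047,.052): print(z,back(Pt,[t],z)[0][:2],back(P,[w],z)[0][:2])
E
```

```text
(array([0.59  , 0.2413, 0.0599]), np.float64(0.0002))
[(array([0.6334, 0.2354, 0.0638]), np.float64(0.0019)), (array([0.5475, 0.2475, 0.0592]), np.float64(0.0007))]
0.042 [0.5925195  0.24172612] [0.59392606 0.23320874]
0.047 [0.59184592 0.2416172 ] [0.59279943 0.23546419]
0.052 [0.59117234 0.24150828] [0.59167281 0.23771965]
```

Triangulating from both cameras puts the sleeve centre at (0.590, 0.241, 0.060), so the bail is lying slightly raised (about 0.14 rad). I'll use that for the grasp, with the pads reaching deep enough to cover either height.

```bash
sed -i 's/ub=np.radians(79.0)/ub=np.radians(80.5)/' h.py; python3 - <<'E'
from h import *
q,z=tq(np.radians(20))
g=np.array([.5895,.2420,.058])
robot.move_to(g-.04*z,q)
h=robot.move_l(g+.051*z,vel=.08,max_force=8); status("at %s"%h)
P=robot.camera_params("wrist");im=robot.snapshot("wrist"); cv2.imwrite("pics/w14.png",im)
robot.grip(0,20); status("grip")
im=robot.snapshot("wrist"); cv2.imwrite("pics/w15.png",im)
E
```

```text
at False t 33.77 p [0.5871 0.2252 0.0106] F [ 0.3 -0.5  0. ] w 44.3
grip t 34.37 p [0.5863 0.2237 0.01  ] F [ 0.3 -5.6 -0.5] w 15.7
```

View pics/w15.png

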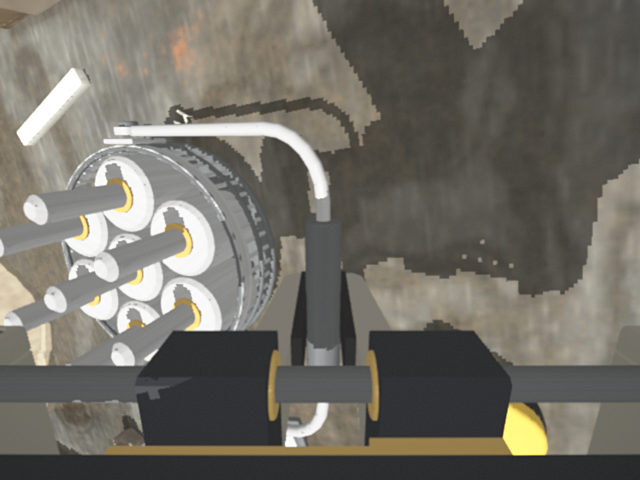

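The sleeve is held (width 15.7 mm, sleeve near (323,290)). Now I swing it along the arc, watching the force.

```bash
python3 - <<'E'
from h import *
q,z=tq(np.radians(20))
T0=np.array([.5863,.2237,.0103]); th0=.13
for i,th in enumerate(np.linspace(th0,1.56,9)[1:]):
    p=T0+.130*((np.cos(th)-np.cos(th0))*U+(np.sin(th)-np.sin(th0))*Z)
    robot.move_l(p,vel=.08); o=status("th %.2f"%th)
    if np.linalg.norm(o["wrist_force"])>30: print("high"); break
im=robot.snapshot("wrist"); cv2.imwrite("pics/w16.png",im)
it=robot.snapshot("scene"); cv2.imwrite("pics/s16.png",cv2.resize(it[150:350,250:500],None,fx=3,fy=3))
E
```

```text
th 0.31 t 34.87 p [0.5854 0.2182 0.0341] F [ 0.5 -4.2 -1.9] w 15.2
th 0.49 t 35.31 p [0.584  0.2093 0.0555] F [ 0.7 -3.2 -2.3] w 15.4
th 0.67 t 35.75 p [0.582  0.1974 0.0746] F [-0.7  1.   0.8] w 15.4
th 0.85 t 36.19 p [0.5797 0.1826 0.0914] F [-1.6  6.5  6.2] w 15.5
th 1.02 t 36.63 p [0.5765 0.1639 0.105 ] F [-1.4  4.4  6.7] w 15.4
th 1.20 t 37.08 p [0.5729 0.1427 0.1149] F [-0.2  2.6  7.4] w 15.0
th 1.38 t 37.52 p [0.569  0.1203 0.1209] F [ 0.7 -0.2  1.3] w 15.1
th 1.56 t 37.96 p [0.5651 0.0973 0.1232] F [ 3.4 -0.4 -3.1] w 15.0
```

View pics/w16.png

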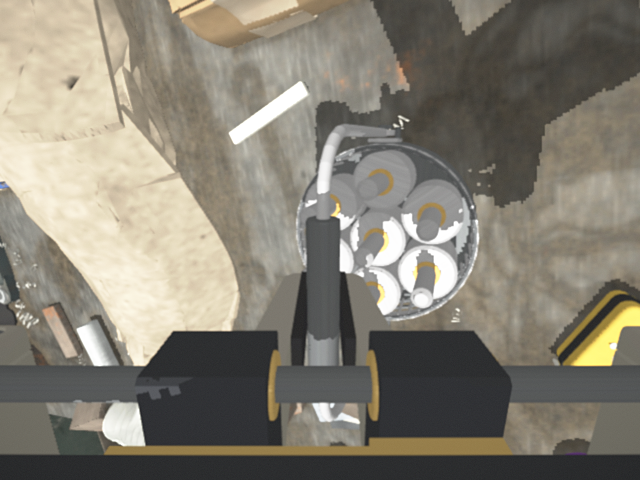

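View pics/s16.png

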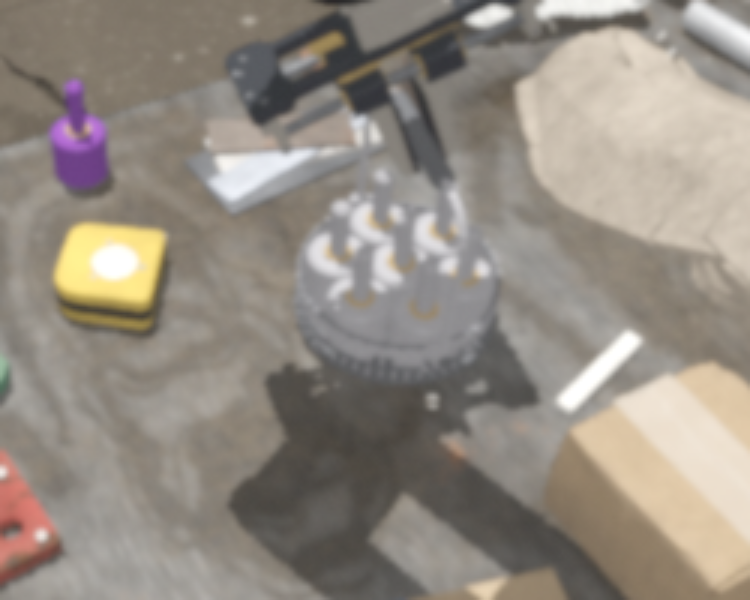

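The wrist forces stayed under 10 N, and the sleeve is now above the basket's middle. I'll release, back off along the tool axis, and check.

```bash
python3 - <<'E'
from h import *
import pickle
q,z=tq(np.radians(20))
robot.grip(W(42),20); o=status("rel")
p=o["ee_pos"]; robot.move_l(p-.13*z,vel=.15)
q2=robot.observe()["ee_pos"]; robot.move_l([q2[0]-.05,q2[1]+.16,q2[2]+.02],vel=.25); robot.sleep(.3)
P=robot.camera_params("wrist");im=robot.snapshot("wrist"); status("clear"); pickle.dump((P,im),open("w17.pkl","wb"))
cv2.imwrite("pics/w17.png",im)
it=robot.snapshot("top"); cv2.imwrite("pics/t17.png",cv2.resize(it[175:345,230:420],None,fx=3.4,fy=3.4,interpolation=cv2.INTER_CUBIC))
cv2.imwrite("pics/t17f.png",it)
E
```

```text
rel t 38.62 p [0.5652 0.098  0.1235] F [1.  0.5 1.2] w 42.0
clear t 40.82 p [0.5223 0.3007 0.2648] F [-0.2  0.3  0.3] w 42.1
```

View pics/w17.png

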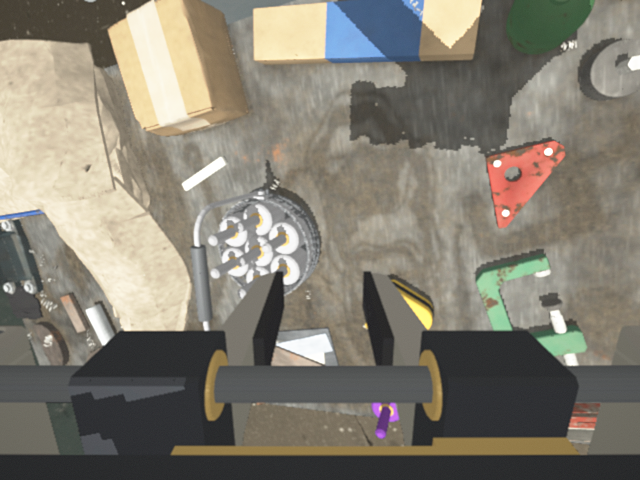

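View pics/t17.png

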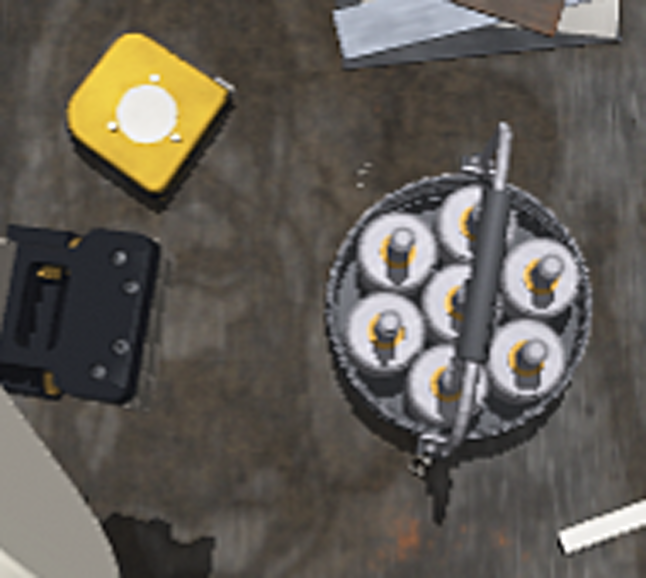

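The bail stands over the middle, with its sleeve at (482,275) in the top crop, and all seven are in place beneath it. I'll measure the bail angle.

```bash
python3 - <<'E'
from h import *
import pickle
P,im=pickle.load(open("w17.pkl","rb")); Pt=robot.camera_params("top")
g=back(Pt,[[230+482/3.4,175+275/3.4]],.172)[0]
C0=C[:2]
s=(g[:2]-C0)@U[:2]; print(g,"along u",s,"theta",np.arccos(s/.13))
print("w",back(P,[[202,284]],.172)[0])
H=[[.568,.1165,.01],[.5964,.151,.01],[.5528,.1577,.01],[.524,.124,.01],[.5371,.0815,.01],[.5824,.0731,.01],[.6122,.1081,.01]]
it=cv2.imread("pics/t17f.png"); cv2.imwrite("pics/t18.png",overlay(Pt,it,(315,215,415,325),5.4,H,[(.567,.1165,.046,.069)]))
for h in H: print(round(np.hypot(h[0]-C0[0],h[1]-C0[1])*1000,1),end=" ")
E
```

```text
[0.56808495 0.11473359 0.172     ] along u -0.0015631173342072102 theta 1.5828205960376254
w [0.56864196 0.11652838 0.172     ]
1.0 45.3 43.6 43.6 46.0 46.1 46.0
```

View pics/t18.png

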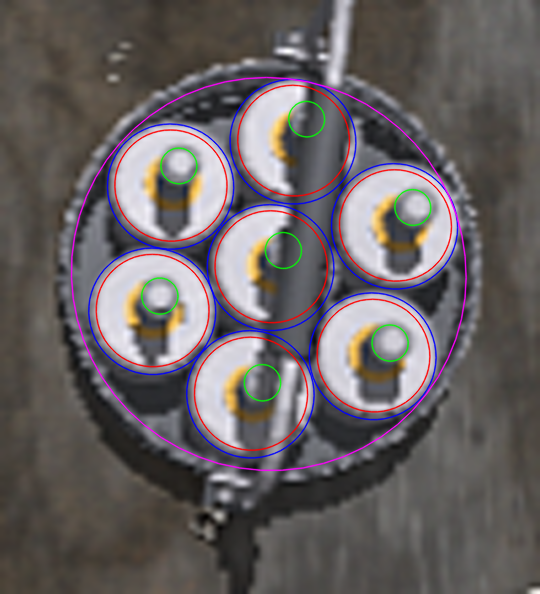

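Both cameras put the sleeve within 2 mm of over the pivot line (about 1.58 rad). All seven hinge halves match the model outlines, at most about 46 mm from the centre. The arm is clear, so I'm handing in.

```bash
python3 -c "
from h import *
print(robot.job_done()); status()"
```

```text
the job is handed in; nothing more can be done
None
the job is handed in; nothing more can be done
```

The basket is packed with all seven hinge halves and its bail is upright. I handed the job in at about 41 s of the 72 s allowed; no verdict is reported.

**What I did:** I gripped the stray half by its pin, lifted it slightly, and set it down against its neighbour. I then set the two loose steel halves into the two free ring places. Last, I swung the bail up by its sleeve, let go and backed the arm off.

**Last checks:**
- **Seating:** each of the three halves I set down came to rest within 0.2 mm of its expected height.
- **Positions:** the overlays on the top picture match all seven standing upright, one in the middle and six in the ring. All are within about 46 mm of my estimate of the basket's centre.
- **Bail:** the top camera gives about 1.58 rad, and both cameras place the sleeve over the pivots to within 2 mm.
- **Other items:** I did not touch the bystanders or the purple look-alike. I did not measure them afterwards, but they look unmoved in the last pictures.

**What failed or disagreed:**
- My first grasp of the stray slipped off the pin and pushed up with about 14 N, but the half did not move. The pictures put the pad tips about 31 mm behind the reported TCP, and allowing for that made the later grasps hold.
- At the start the sleeve triangulated to about 60 mm high instead of the stated 42 mm. I gripped deep enough to cover both heights.

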